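Find the puppy's treat dispenser by feel and load it

TASK

A puppy can only work the treat dispenser whose spring tongue is softest. Going from the robot's left to its right, press the tip of each dispenser's tongue gently down until it just rests on its stop, hold it there a moment to feel how stiff it is, and never force it harder against the stop. Then drop the small red rubber toy into the hopper of the dispenser with the softest tongue, so that it lies fully inside, and leave everything else where it stands.

Things in the scene. Friction and masses are not known exactly. Their poses are not given: they have to be found in the camera images.
- dispenser_a: treat dispenser, one of three lookalikes fixed in a row across the table by suction feet, in any order: blue housing 237 x 92 x 28 mm, origin on the table 112 mm behind its front end. Its x runs from the pad end (nearest the robot) to the white, yellow-rimmed hopper. A steel leaf tongue clamped under a metal bar (62 mm high) at its middle reaches forward, a rubber pad on its free tip
- pad_a (a point): top centre of the domed rubber pad (40 mm wide, yellow top) on the tip of tongue a, 57 mm above the table unpressed. The tip goes down 8 to 16 mm, differing by dispenser, to a hard stop. The leaf's force grows evenly to 2.5 to 9 N there; per mm the softest takes half as much as the next. The pad itself squeezes 1 mm per 5 N, all that gives once on the stop; over 25 N bends the leaf
- hopper_a (a point): centre of the open mouth of the hopper of dispenser_a, level with its rim, 92 mm above the table, facing up. The hopper is 62 mm square inside, 78 mm over its rim, 70 mm deep to its sprung floor
- dispenser_b: treat dispenser, one of three lookalikes fixed in a row across the table by suction feet, in any order: blue housing 237 x 92 x 28 mm, origin on the table 112 mm behind its front end. Its x runs from the pad end (nearest the robot) to the white, yellow-rimmed hopper. A steel leaf tongue clamped under a metal bar (62 mm high) at its middle reaches forward, a rubber pad on its free tip
- pad_b (a point): top centre of the domed rubber pad (40 mm wide, yellow top) on the tip of tongue b, 57 mm above the table unpressed. The tip goes down 8 to 16 mm, differing by dispenser, to a hard stop. The leaf's force grows evenly to 2.5 to 9 N there; per mm the softest takes half as much as the next. The pad itself squeezes 1 mm per 5 N, all that gives once on the stop; over 25 N bends the leaf
- hopper_b (a point): centre of the open mouth of the hopper of dispenser_b, level with its rim, 92 mm above the table, facing up. The hopper is 62 mm square inside, 78 mm over its rim, 70 mm deep to its sprung floor
- dispenser_c: treat dispenser, one of three lookalikes fixed in a row across the table by suction feet, in any order: blue housing 237 x 92 x 28 mm, origin on the table 112 mm behind its front end. Its x runs from the pad end (nearest the robot) to the white, yellow-rimmed hopper. A steel leaf tongue clamped under a metal bar (62 mm high) at its middle reaches forward, a rubber pad on its free tip
- pad_c (a point): top centre of the domed rubber pad (40 mm wide, yellow top) on the tip of tongue c, 57 mm above the table unpressed. The tip goes down 8 to 16 mm, differing by dispenser, to a hard stop. The leaf's force grows evenly to 2.5 to 9 N there; per mm the softest takes half as much as the next. The pad itself squeezes 1 mm per 5 N, all that gives once on the stop; over 25 N bends the leaf
- hopper_c (a point): centre of the open mouth of the hopper of dispenser_c, level with its rim, 92 mm above the table, facing up. The hopper is 62 mm square inside, 78 mm over its rim, 70 mm deep to its sprung floor
- toy_center (a point): centre (half-way up) of the small red rubber dog toy, the only red toy standing on the table: three round bulges 44, 37 and 29 mm across from bottom to top, 70 mm tall, wide end down; the top bulge lies 17 to 35 mm above this point. About 80 g; its z axis points up out of the narrow top. It stands at either end of the row. In a hopper its top is below the rim
- black_toy: large black rubber dog toy of the same shape, 58 mm across, 92 mm tall, origin at the centre of its underside; not part of the job
- can_a: food can with a red band, 75 mm across, 107 mm tall, origin at the centre of its underside; not part of the job
- can_b: food can with a blue band, 75 mm across, 107 mm tall, origin at the centre of its underside; not part of the job
- paper_roll: white paper roll standing on end, 110 mm across, 100 mm tall, origin at the centre of its underside; not part of the job
- can_opener: teal hand can opener lying flat, about 175 mm long and 35 mm high, origin between its handles on the table; not part of the job
- spatula: blue spatula lying flat, 190 mm long, origin at its middle on the table; not part of the job
- soft_floor (a joint): sprung floor plate of the hopper of the dispenser with the softest tongue: 0 while the hopper is empty, 0.004 m when the toy stands on it (0.3 N sinks it). Each hopper has such a plate; which dispenser this one belongs to is found by feeling the tongues
- red_toy: the same red toy; origin at the centre of its underside
Not all that is in view belongs to the job. What is shaped like the red_toy but purple is not meant.

How it is judged:
By the outcome, as a careful person would: the job done as asked, in the order asked, and still so for the second after the job is handed in, with the robot touching nothing.
It also fails if it takes over 72 s, if anything falls off the work surface, if the arm or the gripper's body presses on something with over 40 N, if the wrist force passes 120 N, or if a joint passes its speed limit or range.

ROBOT

A 6-joint arm with a two-finger parallel gripper is mounted at the origin on the work surface. World frame = base frame: x ahead of the robot, y to its left, z up, the work surface at z = 0. Lengths are in m, angles in rad, forces in N, time in s.
With the tool pointing down it reaches from about 0.375 to 0.975 m from the base axis. Payload 3.8 kg.
Tool frame: the origin (TCP) lies at the very end of the fingers, on their centre line; the grasp point (between the pads) lies 19 mm behind it; y points along the fingers, z is the direction in which the jaws open and shut, and the axes are right-handed (so a half turn about y gives the same grasp; the last joint's range is limited). The gripper opens to 88 mm and grips with 3 to 60 N. Pads are 18 mm wide; open, the fingers measure 123 mm over their backs; the gripper's body (75 mm by 187 mm) begins 45 mm behind the grasp point.
Start: joints at [-1.332, 0.264, 1.604, -0, 1.274, -0.037], TCP at [0.184, -0.649, 0.239] pointing down, gripper open.
Joint ranges: [-2.63, 2.63], [-0.94, 2.18], [0.31, 2.57], [-1.31, 4.45], [0, 2.66], [-2.55, 2.55]. Speed limits (rad/s): [2.57, 2.57, 3.14, 3.14, 3.14, 3.14].

INTERFACE

Orientations are given as [roll, pitch, yaw] about the fixed x, y, z axes, in that order (R = Rz(yaw) Ry(pitch) Rx(roll)).
In Python, from cell import observe, get_image, hand_in gives the robot as it stands. The module is installed in compiled form; this text tells all that it offers.
- The arm moves only by the shell command python3 -m creep 'ROWS' [FORCE]. ROWS is JSON, a list that holds one entry, the list of rows, each a list of 7 numbers: the shift along the tool's x, y, z normalised to -1 to 1, where 1 is 0.5 m, then the turn, a rotation vector about the tool's x, y, z normalised to -1 to 1, where 1 is 90 degrees, then the opening, from -1 (shut) to 1 (fully open), so that 0 is half open. In form: [[[dx, dy, dz, wx, wy, wz, hand], ...]]. A call has 1 to 10 rows; each row is the pose to reach, as a shift and turn from the pose commanded when the call began, along the tool's axes at that moment; what a row does not reach only later rows make up. A row lasts 1/10 s, in which the tool goes at most 50 mm and 8.59 degrees, less where a joint would pass 70% of its speed; a pose out of reach is approached as far as the arm can. A call with a number of a shift or a turn outside -1 to 1 is refused whole. A call with a gripper value outside its range is refused whole. The fingers move at their own pace and stop on an object; FORCE is the grip in N (left out, the last holds). Time passes only in rows, so rows that repeat a pose let the fingers close. It gives the time, the measured TCP pose, the force and the opening at its end, in the units of the state.
- observe(): the state, without advancing time (a new reading comes with each control period).
- get_image(name): name is "side" or "top" or "wrist"; returns a dict with "pixels" (480x640x3 uint8, red, green, blue), "z_map" (480x640 float32, m along the optical axis (not along the pixel's ray), 0 where there is no reading), "mtx" (3x3 intrinsics, pixels), "R" (3x3) and "t" (3): a world point X has camera coordinates R X + t. Camera axes: x right, y down, z forward; pixel columns grow to the right and rows downward; lengths in m; the calibration is good to about 2 mm. A picture is of the moment at which its call begins.
- hand_in(): hands the job in, once; it reports no verdict.
The state is a dict: "clock": time; "joint_positions": joint angles; "joint_velocities": joint speeds; "joint_efforts": joint torques, N m; "ee_pos": TCP position; "orientation": TCP orientation; "wrist_force": force on the tool from outside, world axes, zero at the start; "wrist_torque": the same for the moment, N m; "width": opening from 0.0 (shut) to 1.0 (fully open).
Only numpy, scipy, OpenCV 4.12 (cv2) and the standard library are available. Lean on these libraries where they do the work, as an engineer would, in place of code of your own. Each camera call takes 0.05 s, during which the arm holds its last target. There are 200 camera calls.

## Working session

There is one attempt and no reset: what is moved stays moved. The work goes in short steps, Python scripts to look and compute and a shell command to move; the robot and the scene stay as the last step left them, time stands still between calls to the robot, and variables do not carry over. Pictures are saved under pics/ and viewed, about 8 in all and at most 12, crops included, and the job is handed in when it is done.

```bash
mkdir -p pics
python3 - <<'E'
from cell import observe,get_image
import cv2,numpy as np
s=observe()
for k,v in s.items(): print(k,np.round(v,4))
for n in("top","side"):
    g=get_image(n); cv2.imwrite(f"pics/{n}0.png",g["pixels"][:,:,::-1]); np.savez(f"{n}0.npz",**g)
    print(n,g["mtx"].tolist(),np.round(-g["R"].T@g["t"],3),np.round(g["R"],3).tolist())
E
```

```text
clock 0.0
joint_positions [-1.3319  0.2647  1.6054  0.      1.2737 -0.0369]
joint_velocities [ 0.0021 -0.0007 -0.      0.0017 -0.0012 -0.0009]
joint_efforts [-1.20000e-03 -5.02120e+01 -3.56875e+01  7.27000e-02  2.94000e-02
 -2.00000e-04]
ee_pos [ 0.1836 -0.6488  0.2374]
orientation [-1.5730e+00  1.0000e-04 -2.8658e+00]
wrist_force [-0.6019  0.2352  0.5573]
wrist_torque [ 0.0446 -0.0151 -0.0216]
width 0.9984
top [[504.82165060283876, 0.0, 318.56267400187795], [0.0, 504.82165060283876, 242.07959523427044], [0.0, 0.0, 1.0]] [0.442 0.043 1.231] [[0.027, -1.0, 0.009], [-0.994, -0.028, -0.103], [0.103, -0.006, -0.995]]
side [[500.8641248893767, 0.0, 317.76321157191876], [0.0, 500.8641248893767, 237.39601135280645], [0.0, 0.0, 1.0]] [0.382 0.793 0.926] [[-0.976, -0.218, -0.001], [-0.158, 0.707, -0.689], [0.151, -0.672, -0.725]]
```

View pics/top0.png

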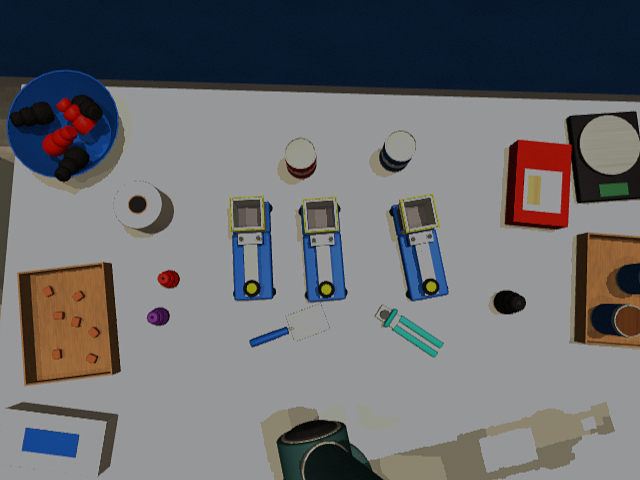

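View pics/side0.png

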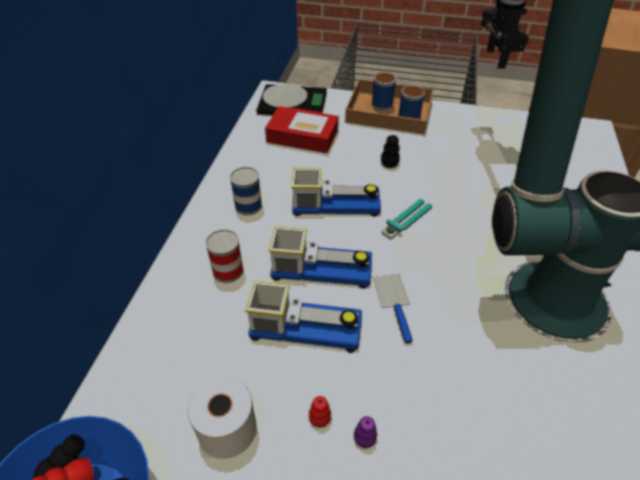

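```bash
cat > h.py <<'E'
import numpy as np,cv2
from cell import observe,get_image
def ray(g,uv,z):
    d=g["R"].T@np.linalg.inv(g["mtx"])@[uv[0],uv[1],1]; c=-g["R"].T@g["t"]
    return c+d*(z-c[2])/d[2]
def proj(g,X):
    p=g["mtx"]@(g["R"]@X+g["t"]); return p[:2]/p[2]
def mask(g,lo,hi): return cv2.inRange(cv2.cvtColor(g["pixels"],cv2.COLOR_RGB2HSV),np.array(lo),np.array(hi))
def blobs(m,a=20):
    n,l,s,c=cv2.connectedComponentsWithStats(m); return [(c[i],s[i],(l==i)) for i in range(1,n) if s[i][4]>=a]
def rot(s):
    from scipy.spatial.transform import Rotation as Ro
    return Ro.from_euler('xyz',s["orientation"]).as_matrix()
def rows(target,yaw=None,s=None):
    "shift to target in tool axes normalised (units 0.5 m), turn about tool y (90deg units)"
    s=s or observe();R=rot(s);d=R.T@(np.array(target)-s["ee_pos"])/.5
    return np.round(d,4)
E
python3 - <<'E'
from h import *
for n in("top","side"):
    g=dict(np.load(n+"0.npz"))
    print(n)
    for c,s,m in blobs(mask(g,(22,120,90),(35,255,255)),25):
        ys,xs=np.where(m); r=cv2.minAreaRect(np.c_[xs,ys].astype(np.float32))
        z=.057 if s[2]<25 else .092
        print("Y",s[:5],np.round(c,1),np.round(r[0],1),np.round(r[1],1),round(r[2],1),np.round(ray(g,r[0],z),4))
    for nm,ms in(("red",mask(g,(0,150,70),(8,255,255))|mask(g,(173,150,70),(180,255,255))),("pur",mask(g,(130,80,40),(165,255,255))),("blue",mask(g,(100,150,100),(115,255,255)))):
        for c,s,m in blobs(ms,120): 
            ys,xs=np.where(m); r=cv2.minAreaRect(np.c_[xs,ys].astype(np.float32))
            print(nm,s[:5],np.round(c,1),np.round(r[2]),np.round(ray(g,c,.03),3))
E
```

```text
top
Y [529 176   8  28  54] [533.7 188.3] [533.9 189.2] [27.3  6.8] 83.7 [ 0.7035 -0.4709  0.057 ]
Y [537 177   4  27  68] [538.4 189.8] [538.4 190. ] [ 2.4 26.1] 3.0 [ 0.7018 -0.4815  0.057 ]
Y [400 194  40  39 147] [418.1 216.6] [419.2 212.8] [34.1 34.1] 78.7 [ 0.6332 -0.1916  0.092 ]
Y [229 196  36  35 155] [248.7 216.5] [246.5 213.3] [34.  34.6] 87.3 [0.6207 0.2022 0.092 ]
Y [303 197  36  36 148] [319.4 217.3] [320.1 214.5] [33.8 34.1] 85.4 [0.6227 0.0345 0.092 ]
Y [426 281  10  11  81] [430.7 286.3] [430.5 286. ] [10.  9.] 90.0 [ 0.4679 -0.2263  0.057 ]
Y [247 283  10  11  85] [251.3 287.9] [251.5 288. ] [10.  9.] 90.0 [0.4519 0.1883 0.057 ]
Y [321 284  10  11  82] [325.8 289. ] [325.7 289.1] [9.4 9.4] 26.6 [0.454  0.0166 0.057 ]
red [  42   98   53   58 1241] [ 66.7 128.1] 45.0 [0.828 0.657 0.03 ]
red [ 513  140   59   87 2853] [542.4 179. ] 3.0 [ 0.735 -0.504  0.03 ]
red [158 271  20  17 260] [168.  278.7] 90.0 [0.469 0.39  0.03 ]
pur [147 308  21  17 275] [157.7 316.3] 90.0 [0.38  0.409 0.03 ]
blue [  7  70 112 107 485] [ 60.7 117.2] 90.0 [0.854 0.674 0.03 ]
blue [ 84 114  27
[... 1864 characters left out ...]
30.1] 10.0 [ 0.729 -0.473  0.03 ]
red [210 250  29  15 237] [224.6 258.3] 81.0 [0.769 0.076 0.03 ]
red [214 265  28  15 199] [228.1 274.1] 79.0 [0.745 0.12  0.03 ]
red [310 397  20  30 472] [319.6 412.2] 90.0 [0.468 0.397 0.03 ]
red [ 33 458  60  22 811] [ 69.5 471.3] 90.0 [0.862 0.592 0.03 ]
pur [355 417  21  30 504] [365.4 432.2] 90.0 [0.379 0.415 0.03 ]
blue [322 195  58  14 481] [352.3 204.2] 90.0 [ 0.506 -0.176  0.03 ]
blue [304 253  67  28 702] [340.1 272.3] 90.0 [0.494 0.059 0.03 ]
blue [ 285  304   76   41 1049] [326.4 331. ] 7.0 [0.492 0.222 0.03 ]
blue [395 305  16  36 229] [402.5 323.2] 72.0 [0.338 0.167 0.03 ]
blue [   0  417  149   63 4898] [ 84.8 448.2] 90.0 [0.857 0.551 0.03 ]
```

```bash
python3 -m creep '[[[-0.675,0,-0.432,0,0.1757,0,-1],[-0.675,0,-0.432,0,0.1757,0,-1],[-0.675,0,-0.432,0,0.1757,0,-1],[-0.675,0,-0.432,0,0.1757,0,-1],[-0.675,0,-0.432,0,0.1757,0,-1],[-0.675,0,-0.432,0,0.1757,0,-1],[-0.675,0,-0.432,0,0.1757,0,-1],[-0.675,0,-0.432,0,0.1757,0,-1],[-0.675,0,-0.432,0,0.1757,0,-1],[-0.675,0,-0.432,0,0.1757,0,-1]]]' 20
```

```text
clock: 1.1
ee_pos: [0.4502, -0.3486, 0.2383]
orientation: [-1.571, -0.001, -3.139]
wrist_force: [0.6, 0.0, -0.8]
width: 0.116
```

```bash
python3 -m creep '[[[0,0.17,-1,0,0,0,-1],[0,0.17,-1,0,0,0,-1],[0,0.17,-1,0,0,0,-1],[0,0.17,-1,0,0,0,-1],[0,0.17,-1,0,0,0,-1],[0,0.17,-1,0,0,0,-1],[0,0.17,-1,0,0,0,-1],[0,0.17,-1,0,0,0,-1],[0,0.17,-1,0,0,0,-1],[0,0.17,-1,0,0,0,-1]]]'
python3 -m creep '[[[-0.003,0.1,-0.08,0,0,0,-1],[-0.003,0.1,-0.08,0,0,0,-1],[-0.003,0.1,-0.08,0,0,0,-1],[-0.003,0.1,-0.08,0,0,0,-1]]]'
python3 - <<'E'
from h import *
g=get_image("wrist"); cv2.imwrite("pics/w1.png",g["pixels"][:,:,::-1]); s=observe()
print(s["ee_pos"],s["wrist_force"],s["clock"],s["width"])
for c,st,m in blobs(mask(g,(22,120,90),(35,255,255)),40): print(c,st,ray(g,c,.057))
print(proj(g,s["ee_pos"]))
E
```

```text
clock: 2.1
ee_pos: [0.45, 0.1434, 0.1547]
orientation: [-1.57, 0.001, 3.139]
wrist_force: [1.6, 0.0, 0.2]
width: 0.004
clock: 2.5
ee_pos: [0.4518, 0.1817, 0.1052]
orientation: [-1.57, -0.0, 3.14]
wrist_force: [-0.4, 0.1, 0.1]
width: 0.006
[0.45238871 0.18172284 0.10589037] [ 0.06201922 -0.44409884  0.08206451] 2.55 0.010368452875693577
[620.4079237  260.32575202] [ 598  239   42   43 1363] [0.45406699 0.01960422 0.057     ]
[299.92023205 264.26686004] [ 278  244   45   41 1379] [0.45207644 0.19140661 0.057     ]
[318.0278716  303.89642425]
```

View pics/w1.png

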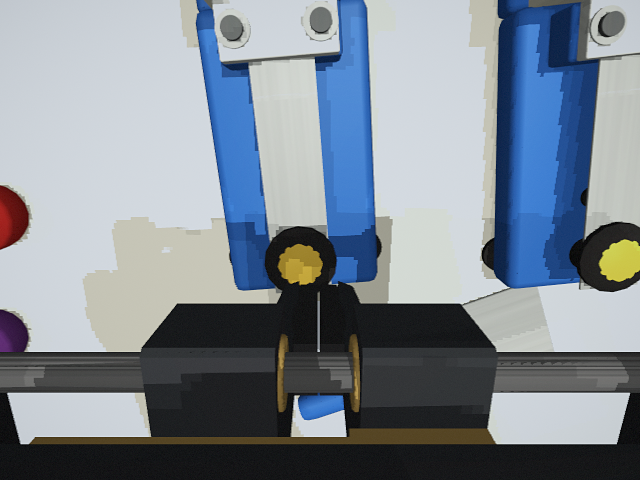

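```bash
python3 -m creep '[[[0,0.088,-0.019,0,0,0,-1],[0,0.088,-0.019,0,0,0,-1],[0,0.088,-0.019,0,0,0,-1],[0,0.088,-0.019,0,0,0,-1]]]'
for i in 1 2 3 4 5; do echo; python3 -m creep '[[[0,0.004,0,0,0,0,-1],[0,0.004,0,0,0,0,-1]]]' | grep -v orient; done
```

```text
clock: 2.95
ee_pos: [0.453, 0.1923, 0.063]
orientation: [-1.572, 0.003, 3.14]
wrist_force: [0.4, -0.0, 0.3]
width: 0.007

clock: 3.15
ee_pos: [0.4523, 0.1927, 0.0602]
wrist_force: [0.2, -0.3, 1.0]
width: 0.005

clock: 3.35
ee_pos: [0.4514, 0.1927, 0.0571]
wrist_force: [0.2, 0.0, -0.3]
width: -0.0

clock: 3.55
ee_pos: [0.4514, 0.1928, 0.0548]
wrist_force: [0.1, -0.2, 1.5]
width: 0.008

clock: 3.75
ee_pos: [0.4514, 0.1928, 0.0528]
wrist_force: [-0.8, -1.3, 2.6]
width: 0.011

clock: 3.95
ee_pos: [0.4514, 0.1928, 0.0509]
wrist_force: [-0.5, -0.5, 3.2]
width: 0.006
```

```bash
for i in 1 2; do python3 -m creep '[[[0,0.002,0,0,0,0,-1],[0,0.002,0,0,0,0,-1]]]' | egrep 'pos|force'; done; python3 -m creep '[[[0,0.001,0,0,0,0,-1],[0,0.001,0,0,0,0,-1]]]' | egrep 'pos|force'; python3 -m creep '[[[0,0.001,0,0,0,0,-1],[0,0.001,0,0,0,0,-1]]]' | egrep 'pos|force'
```

```text
ee_pos: [0.4514, 0.1927, 0.05]
wrist_force: [-1.8, 0.8, 4.2]
ee_pos: [0.4514, 0.1928, 0.049]
wrist_force: [-1.6, 1.9, 5.0]
ee_pos: [0.4514, 0.1927, 0.0485]
wrist_force: [-1.2, 0.4, 4.2]
ee_pos: [0.4514, 0.1927, 0.048]
wrist_force: [-1.0, 0.9, 5.1]
```

```bash
for i in 1 2 3 4; do python3 -m creep '[[[0,0.001,0,0,0,0,-1],[0,0.001,0,0,0,0,-1]]]' | egrep 'pos|force'; done
```

```text
ee_pos: [0.4514, 0.1928, 0.0475]
wrist_force: [-2.9, 1.6, 5.8]
ee_pos: [0.4515, 0.1927, 0.047]
wrist_force: [-2.3, 0.4, 5.1]
ee_pos: [0.4515, 0.1927, 0.0466]
wrist_force: [-1.7, 0.6, 5.2]
ee_pos: [0.4515, 0.1928, 0.0461]
wrist_force: [-1.4, 0.2, 5.9]
```

```bash
for i in 1 2 3 4; do python3 -m creep '[[[0,0.001,0,0,0,0,-1],[0,0.001,0,0,0,0,-1]]]' | egrep 'pos|force'; done
```

```text
ee_pos: [0.4515, 0.1928, 0.0456]
wrist_force: [-1.0, 0.3, 6.7]
ee_pos: [0.4515, 0.1928, 0.0452]
wrist_force: [-1.8, -0.8, 6.8]
ee_pos: [0.4515, 0.1928, 0.0447]
wrist_force: [-1.4, -0.1, 6.9]
ee_pos: [0.4516, 0.1928, 0.0443]
wrist_force: [-1.8, 0.2, 6.1]
```

```bash
for i in 1 2 3 4; do python3 -m creep '[[[0,0.001,0,0,0,0,-1],[0,0.001,0,0,0,0,-1]]]' | egrep 'pos|force'; done
```

```text
ee_pos: [0.4516, 0.1928, 0.0438]
wrist_force: [-0.7, -0.2, 8.1]
ee_pos: [0.4517, 0.1928, 0.0434]
wrist_force: [-2.3, 0.7, 6.5]
ee_pos: [0.4517, 0.1928, 0.0429]
wrist_force: [-1.6, -0.0, 7.9]
ee_pos: [0.4517, 0.1928, 0.0424]
wrist_force: [-1.9, 0.5, 8.7]
```

```bash
for i in 1 2 ; do python3 -m creep '[[[0,0.001,0,0,0,0,-1],[0,0.001,0,0,0,0,-1],[0,0.001,0,0,0,0,-1]]]' | egrep 'pos|force'; done
```

```text
ee_pos: [0.4518, 0.1928, 0.042]
wrist_force: [-2.5, 0.1, 7.5]
ee_pos: [0.4518, 0.1928, 0.0415]
wrist_force: [-1.4, -0.4, 9.1]
```

```bash
for i in 1 2 ; do python3 -m creep '[[[0,0.001,0,0,0,0,-1],[0,0.001,0,0,0,0,-1],[0,0.001,0,0,0,0,-1]]]' | egrep 'clock|pos|force'; done
```

```text
clock: 8.05
ee_pos: [0.4518, 0.1928, 0.0412]
wrist_force: [-3.0, -0.2, 8.6]
clock: 8.35
ee_pos: [0.4519, 0.1929, 0.0409]
wrist_force: [-3.1, -1.0, 11.2]
```

```bash
for i in 1 2 3 4 5; do python3 -m creep '[[[0,0,0,0,0,0,-1],[0,0,0,0,0,0,-1]]]' | egrep 'pos|force'; done
```

```text
ee_pos: [0.4519, 0.1929, 0.0409]
wrist_force: [-2.7, -0.0, 10.1]
ee_pos: [0.4519, 0.1929, 0.0409]
wrist_force: [-3.3, -0.9, 10.8]
ee_pos: [0.4519, 0.1928, 0.0409]
wrist_force: [-3.6, -0.0, 11.5]
ee_pos: [0.4519, 0.1928, 0.0409]
wrist_force: [-2.8, -0.9, 11.2]
ee_pos: [0.4519, 0.1928, 0.0409]
wrist_force: [-3.1, -0.4, 10.7]
```

```bash
python3 -m creep '[[[0,-0.1,0,0,0,0,-1],[0,-0.1,0,0,0,0,-1],[-0.004,-0.1,0.347,0,0,0,-1],[-0.004,-0.1,0.347,0,0,0,-1],[-0.004,-0.1,0.347,0,0,0,-1],[-0.004,-0.1,0.347,0,0,0,-1],[-0.004,-0.1,0.347,0,0,0,-1],[-0.004,-0.044,0.347,0,0,0,-1],[-0.004,-0.044,0.347,0,0,0,-1],[-0.004,-0.044,0.347,0,0,0,-1]]]'
for i in 1 2 3 4; do python3 -m creep '[[[0,0.004,0,0,0,0,-1],[0,0.004,0,0,0,0,-1]]]' | egrep 'pos|force'; done
```

```text
clock: 10.35
ee_pos: [0.4522, 0.02, 0.0611]
orientation: [-1.571, -0.003, -3.141]
wrist_force: [-0.5, 0.6, 0.5]
width: 0.004
ee_pos: [0.4538, 0.0197, 0.0605]
wrist_force: [0.4, 0.3, 0.1]
ee_pos: [0.4535, 0.0194, 0.0581]
wrist_force: [-0.7, -1.4, -0.8]
ee_pos: [0.4533, 0.0192, 0.0558]
wrist_force: [-0.2, -0.3, 0.9]
ee_pos: [0.4533, 0.0191, 0.0538]
wrist_force: [-0.4, 0.7, 1.1]
```

```bash
for i in 1 2 3 4 ; do python3 -m creep '[[[0,0.002,0,0,0,0,-1],[0,0.002,0,0,0,0,-1]]]' | egrep 'pos|force'; done; python3 -m creep '[[[0,0.001,0,0,0,0,-1],[0,0.001,0,0,0,0,-1]]]' | egrep 'pos|force'
```

```text
ee_pos: [0.4533, 0.0191, 0.0529]
wrist_force: [-0.3, 0.1, 0.3]
ee_pos: [0.4533, 0.0192, 0.0519]
wrist_force: [-0.4, 0.8, 1.8]
ee_pos: [0.4533, 0.0192, 0.0509]
wrist_force: [-0.7, -0.3, 1.5]
ee_pos: [0.4533, 0.0191, 0.0498]
wrist_force: [-0.9, -0.9, 1.8]
ee_pos: [0.4533, 0.0192, 0.0494]
wrist_force: [-1.1, -0.5, 1.1]
```

```bash
for i in 1 2 3 4 5; do python3 -m creep '[[[0,0.001,0,0,0,0,-1],[0,0.001,0,0,0,0,-1]]]' | egrep 'pos|force'; done
```

```text
ee_pos: [0.4533, 0.0192, 0.0489]
wrist_force: [-1.0, -0.1, 2.7]
ee_pos: [0.4533, 0.0192, 0.0484]
wrist_force: [-1.4, -0.6, 2.7]
ee_pos: [0.4533, 0.0192, 0.0479]
wrist_force: [-0.8, -0.4, 2.9]
ee_pos: [0.4533, 0.0192, 0.0474]
wrist_force: [-0.9, 0.3, 3.1]
ee_pos: [0.4533, 0.0192, 0.0469]
wrist_force: [-0.9, -0.8, 2.9]
```

```bash
for i in 1 2 3 4; do python3 -m creep '[[[0,0.001,0,0,0,0,-1],[0,0.001,0,0,0,0,-1]]]' | egrep 'pos|force'; done
```

```text
ee_pos: [0.4534, 0.0192, 0.0464]
wrist_force: [0.2, -0.1, 2.9]
ee_pos: [0.4534, 0.0192, 0.0459]
wrist_force: [-0.9, -0.1, 3.5]
ee_pos: [0.4534, 0.0192, 0.0454]
wrist_force: [-1.0, -0.1, 3.0]
ee_pos: [0.4534, 0.0192, 0.045]
wrist_force: [-0.9, -1.1, 5.7]
```

```bash
for i in 1 2 3 4 5; do python3 -m creep '[[[0,0,0,0,0,0,-1],[0,0,0,0,0,0,-1]]]' | egrep 'clock|pos|force'; done
```

```text
clock: 14.15
ee_pos: [0.4535, 0.0192, 0.0451]
wrist_force: [-2.3, -0.8, 4.3]
clock: 14.35
ee_pos: [0.4534, 0.0192, 0.045]
wrist_force: [-0.5, -0.5, 6.0]
clock: 14.55
ee_pos: [0.4534, 0.0192, 0.045]
wrist_force: [-1.0, -1.0, 5.6]
clock: 14.75
ee_pos: [0.4534, 0.0192, 0.045]
wrist_force: [-1.7, -0.8, 4.3]
clock: 14.95
ee_pos: [0.4535, 0.0192, 0.045]
wrist_force: [-0.8, -1.6, 5.7]
```

```bash
python3 -m creep '[[[0,-0.1,0,0,0,0,-1],[0,-0.1,0,0,0,0,-1],[-0.027,-0.1,0.483,0,0,0,-1],[-0.027,-0.1,0.483,0,0,0,-1],[-0.027,-0.1,0.483,0,0,0,-1],[-0.027,-0.1,0.483,0,0,0,-1],[-0.027,-0.1,0.483,0,0,0,-1],[-0.027,-0.1,0.483,0,0,0,-1],[-0.027,-0.1,0.483,0,0,0,-1]]]'
python3 - <<'E'
from h import *
g=get_image("wrist"); s=observe()
print(s["ee_pos"])
for c,st,m in blobs(mask(g,(22,120,90),(35,255,255)),40): print(c,st,ray(g,c,.057))
E
```

```text
clock: 15.85
ee_pos: [0.466, -0.2227, 0.094]
orientation: [-1.572, -0.001, 3.139]
wrist_force: [-0.5, -0.4, -0.5]
width: 0.008
[ 0.46590225 -0.22169802  0.0939047 ]
[321.91415663 268.13930723] [ 299  250   47   36 1328] [ 0.46827286 -0.22457485  0.057     ]
```

```bash
python3 -m creep '[[[-0.003,0.066,0.003,0,0,0,-1],[-0.003,0.066,0.003,0,0,0,-1],[-0.003,0.066,0.003,0,0,0,-1],[-0.003,0.066,0.003,0,0,0,-1]]]'|egrep 'pos|force'
for i in 1 2 3 4; do python3 -m creep '[[[0,0.004,0,0,0,0,-1],[0,0.004,0,0,0,0,-1]]]' | egrep 'pos|force'; done
for i in 1 2; do python3 -m creep '[[[0,0.002,0,0,0,0,-1],[0,0.002,0,0,0,0,-1]]]' | egrep 'pos|force'; done
```

```text
ee_pos: [0.4687, -0.223, 0.0627]
wrist_force: [0.4, -0.7, 1.7]
ee_pos: [0.4688, -0.2238, 0.0607]
wrist_force: [0.2, 0.4, -0.3]
ee_pos: [0.4683, -0.2238, 0.058]
wrist_force: [-0.7, 0.9, -0.0]
ee_pos: [0.4683, -0.224, 0.0558]
wrist_force: [-0.0, -0.1, 1.3]
ee_pos: [0.4683, -0.224, 0.0539]
wrist_force: [-1.0, -0.7, 2.6]
ee_pos: [0.4683, -0.224, 0.053]
wrist_force: [-1.6, 0.1, 3.7]
ee_pos: [0.4683, -0.224, 0.052]
wrist_force: [-2.0, -0.9, 4.6]
```

```bash
for i in 1 2 3; do python3 -m creep '[[[0,0.002,0,0,0,0,-1],[0,0.002,0,0,0,0,-1]]]' | egrep 'pos|force'; done
for i in 1 2; do python3 -m creep '[[[0,0.001,0,0,0,0,-1],[0,0.001,0,0,0,0,-1]]]' | egrep 'pos|force'; done
```

```text
ee_pos: [0.4683, -0.224, 0.051]
wrist_force: [-2.1, -1.4, 5.2]
ee_pos: [0.4683, -0.224, 0.05]
wrist_force: [-2.5, -1.1, 5.4]
ee_pos: [0.4683, -0.224, 0.0492]
wrist_force: [-2.3, -0.8, 6.2]
ee_pos: [0.4683, -0.224, 0.0488]
wrist_force: [-2.8, -1.4, 6.9]
ee_pos: [0.4683, -0.224, 0.0483]
wrist_force: [-3.1, -0.2, 6.9]
```

```bash
for i in 1 2 3; do python3 -m creep '[[[0,0.001,0,0,0,0,-1],[0,0.001,0,0,0,0,-1],[0,0.001,0,0,0,0,-1]]]' | egrep 'clock|pos|force'; done
```

```text
clock: 18.8
ee_pos: [0.4683, -0.224, 0.0479]
wrist_force: [-3.9, 0.0, 6.0]
clock: 19.1
ee_pos: [0.4684, -0.224, 0.0475]
wrist_force: [-3.0, -1.3, 7.8]
clock: 19.4
ee_pos: [0.4684, -0.224, 0.0471]
wrist_force: [-3.9, -0.2, 9.4]
```

```bash
for i in 1 2 3; do python3 -m creep '[[[0,0,0,0,0,0,-1]]]' | egrep 'pos|force'; done;  python3 -m creep '[[[0,0.001,0,0,0,0,-1],[0,0.001,0,0,0,0,-1],[0,0.001,0,0,0,0,-1]]]' | egrep 'clock|pos|force'; for i in 1 2 3; do python3 -m creep '[[[0,0,0,0,0,0,-1]]]' | egrep 'pos|force'; done
```

```text
ee_pos: [0.4684, -0.224, 0.0471]
wrist_force: [-3.6, -0.0, 8.5]
ee_pos: [0.4684, -0.224, 0.0471]
wrist_force: [-3.6, -0.3, 9.5]
ee_pos: [0.4684, -0.224, 0.0471]
wrist_force: [-3.1, -1.2, 8.4]
clock: 20.0
ee_pos: [0.4684, -0.224, 0.0468]
wrist_force: [-4.4, -1.0, 10.0]
ee_pos: [0.4684, -0.224, 0.0468]
wrist_force: [-3.5, -0.6, 10.1]
ee_pos: [0.4684, -0.224, 0.0468]
wrist_force: [-4.2, -0.2, 10.4]
ee_pos: [0.4685, -0.2241, 0.0468]
wrist_force: [-3.5, -0.6, 9.7]
```

```bash
python3 -m creep '[[[0,0,0,0,0,0,-1],[0,0,0,0,0,0,-1],[0,0,0,0,0,0,-1],[0,0,0,0,0,0,-1],[0,0,0,0,0,0,-1]]]' | egrep 'pos|force'
python3 -m creep '[[[0,-0.2,0,0,0,0,-1],[0,-0.2,0,0,0,0,-1],[0,-0.2,-1,0,0,0,-1],[0,-0.2,-1,0,0,0,-1],[0,-0.2,-1,0,0,0,-1],[0,-0.2,-1,0,0,0,-1],[0,-0.2,-1,0,0,0,-1],[0,-0.2,-1,0,0,0,-1],[0,-0.2,-1,0,0,0,-1],[0,-0.2,-1,0,0,0,-1]]]'
python3 -m creep '[[[0,0,-0.42,0,0,0,0.6],[0,0,-0.42,0,0,0,0.6],[0,0,-0.42,0,0,0,0.6],[0,0,-0.42,0,0,0,0.6],[0,0,-0.42,0,0,0,0.6],[0,0,-0.42,0,0,0,0.6]]]'
python3 - <<'E'
from h import *
s=observe();print(s["ee_pos"],s["orientation"],s["joint_positions"])
E
```

```text
ee_pos: [0.4684, -0.224, 0.0467]
wrist_force: [-3.5, 0.6, 10.8]
clock: 21.8
ee_pos: [0.4675, 0.1785, 0.1454]
orientation: [-1.571, -0.0, 3.141]
wrist_force: [0.2, 0.0, -0.7]
width: 0.008
clock: 22.4
ee_pos: [0.4675, 0.3878, 0.1449]
orientation: [-1.57, -0.001, -3.139]
wrist_force: [-1.0, -0.5, 0.0]
width: 0.525
[0.46753951 0.38780517 0.14491108] [-1.57036619e+00 -1.13182013e-03 -3.13874862e+00] [6.51253767e-01 2.12673884e-01 1.84687252e+00 3.85625153e-04
 1.08320817e+00 2.21902496e+00]
```

Run:
```python
from h import *
g=get_image("wrist"); s=observe(); cv2.imwrite("pics/w2.png",g["pixels"][:,:,::-1])
print(s["ee_pos"],s["width"],s["clock"])
for c,st,m in blobs(mask(g,(0,150,60),(8,255,255))|mask(g,(173,150,60),(180,255,255)),200): print(c,st,[ray(g,c,z).round(4) for z in(.05,.07)])
print(proj(g,s["ee_pos"]))
```

```text
[0.46758245 0.38614165 0.1448535 ] 0.5699398072862746 22.45
[310.97336798 229.48359857] [ 282  196   59   71 3079] [array([0.4747, 0.3924, 0.05  ]), array([0.48  , 0.3921, 0.07  ])]
[322.17272336 304.30931124]
```

View pics/w2.png

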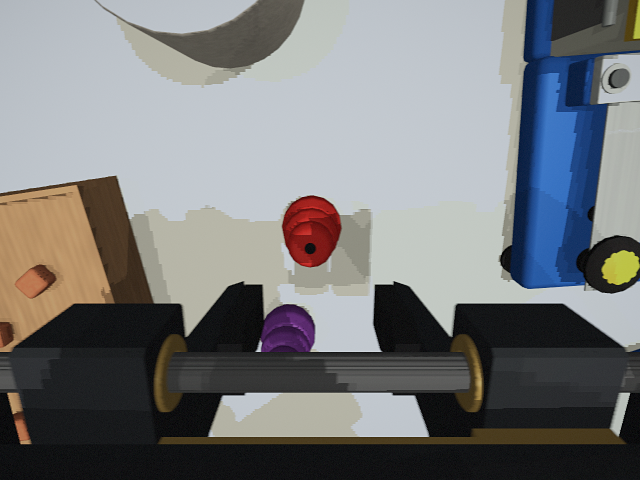

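Candidates: red toy standing on the table, wrist (310,230) and top (168,279). Purple lookalike, wrist (288,330) and top (158,316). Red toys in the bowl, top (66,128). The first fits, as it is the only red one standing on the table. I'll confirm it in one crop.

Run:
```python
from h import *
g=get_image("wrist"); s=observe()
cv2.imwrite("pics/w2c.png",cv2.resize(g["pixels"][180:300,230:390,::-1],None,fx=4,fy=4,interpolation=cv2.INTER_CUBIC))
print(s["ee_pos"],ray(g,(310,248),.069))
```

```text
[0.46774205 0.38513447 0.14494859] [0.4681937  0.39095949 0.069     ]
```

View pics/w2c.png

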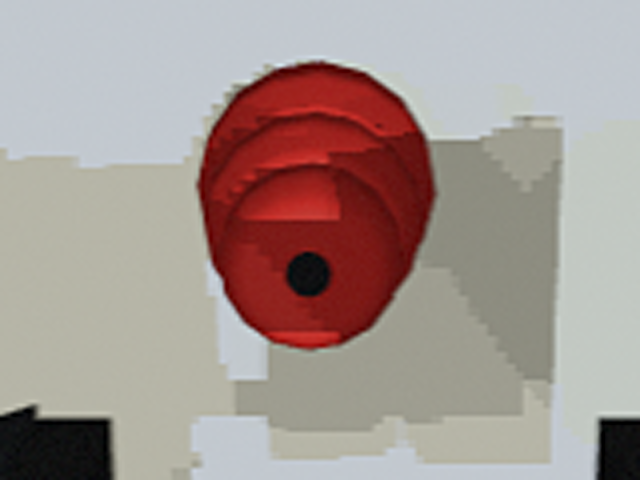

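```bash
python3 -m creep '[[[-0.001,0.1,-0.012,0,0,0,0.6],[-0.001,0.15,-0.012,0,0,0,0.6],[-0.001,0.206,-0.012,0,0,0,0.6],[-0.001,0.206,-0.012,0,0,0,0.6],[-0.001,0.206,-0.012,0,0,0,0.6]]]'
python3 -m creep '[[[0,0,0,0,0,0,-1],[0,0,0,0,0,0,-1],[0,0,0,0,0,0,-1],[0,0,0,0,0,0,-1],[0,0,0,0,0,0,-1],[0,0,0,0,0,0,-1],[0,0,0,0,0,0,-1],[0,0,0,0,0,0,-1]]]' 15
python3 -m creep '[[[0,-0.3,0,0,0,0,-1],[0,-0.3,0,0,0,0,-1],[0,-0.3,0,0,0,0,-1],[0,-0.3,0,0,0,0,-1],[0,-0.3,0,0,0,0,-1]]]'
```

```text
clock: 23.0
ee_pos: [0.4688, 0.3903, 0.0427]
orientation: [-1.57, -0.001, 3.139]
wrist_force: [-0.1, -1.0, 0.8]
width: 0.801
clock: 23.8
ee_pos: [0.4693, 0.3927, 0.0436]
orientation: [-1.572, 0.001, 3.141]
wrist_force: [-0.5, 1.5, 3.9]
width: 0.388
clock: 24.3
ee_pos: [0.4695, 0.3926, 0.1943]
orientation: [-1.572, 0.002, 3.141]
wrist_force: [-0.6, 0.4, -1.2]
width: 0.394
```

```bash
python3 -m creep '[[[-0.26,0,0.713,0,0,0,-1],[-0.26,0,0.713,0,0,0,-1],[-0.26,0,0.713,0,0,0,-1],[-0.26,0,0.713,0,0,0,-1],[-0.26,0,0.713,0,0,0,-1],[-0.26,0,0.713,0,0,0,-1],[-0.26,0,0.713,0,0,0,-1],[-0.26,0,0.713,0,0,0,-1],[-0.26,0,0.713,0,0,0,-1],[-0.26,0,0.713,0,0,0,-1]]]'
python3 - <<'E'
from h import *
g=get_image("wrist"); s=observe(); cv2.imwrite("pics/w3.png",g["pixels"][:,:,::-1]); np.savez("w3.npz",**g)
print(s["ee_pos"],s["width"],s["clock"])
for c,st,m in blobs(mask(g,(22,120,60),(35,255,255)),80):
    ys,xs=np.where(m); r=cv2.minAreaRect(np.c_[xs,ys].astype(np.float32)); print(c,st,r,ray(g,r[0],.092))
E
```

```text
clock: 25.3
ee_pos: [0.597, 0.0351, 0.1898]
orientation: [-1.571, -0.006, 3.139]
wrist_force: [-0.5, 0.6, -0.8]
width: 0.394
[0.59707582 0.03596123 0.19030525] 0.39477711309561925 25.35
[611.40990099 189.20528053] [ 603  127   37  126 1515] ((621.0, 189.5), (125.0, 36.0), 90.0) [ 0.62909366 -0.15807499  0.092     ]
[314.87853277 181.52134696] [ 247  131  133  132 1663] ((315.9146423339844, 197.23171997070312), (120.14950561523438, 125.67108917236328), 83.6598129272461) [0.62445522 0.0364744  0.092     ]
[ 80.68143177 200.85190157] [   0  136  132  129 2235] ((62.61213684082031, 200.12353515625), (121.53450012207031, 127.88074493408203), 85.33314514160156) [0.62286501 0.19925778 0.092     ]
[337.63559322 395.20338983] [326 393  25   7 118] ((338.0, 396.0), (6.0, 24.0), 90.0) [0.4734594  0.02039786 0.092     ]
```

View pics/w3.png

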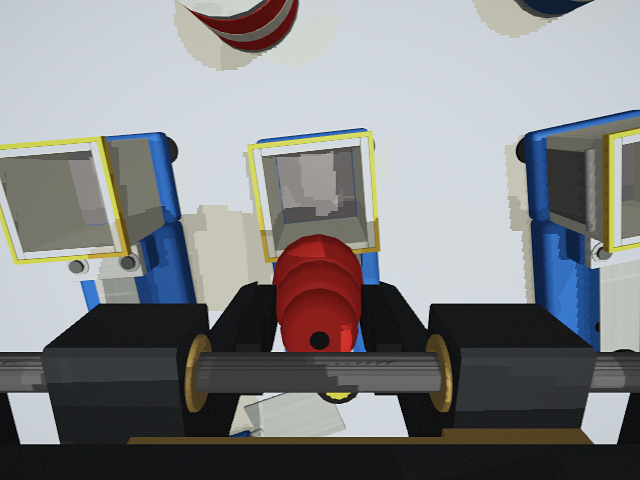

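```bash
python3 - <<'E'
from h import *
g=dict(np.load("w3.npz"))
print("base",ray(g,(318,277),.165),"top",ray(g,(319,340),.216))
E
python3 -m creep '[[[-0.055,0.09,-0.001,0,0,0,-1],[-0.055,0.09,-0.001,0,0,0,-1],[-0.055,0.13,-0.001,0,0,0,-1],[-0.055,0.13,-0.001,0,0,0,-1],[-0.055,0.13,-0.001,0,0,0,-1]]]'
```

```text
base [0.59921664 0.03514716 0.165     ] top [0.59619788 0.03477476 0.216     ]
clock: 25.85
ee_pos: [0.6252, 0.0372, 0.1278]
orientation: [-1.571, -0.002, -3.14]
wrist_force: [-0.5, -0.5, -0.5]
width: 0.39
```

Upright in the grip and centred within about 1.5 mm. I'll lower it to 4 mm above the rim and release.

```bash
python3 -m creep '[[[0,0.02,0,0,0,0,-1],[0,0.04,0,0,0,0,-1],[0,0.06,0,0,0,0,-1],[0,0.06,0,0,0,0,-1],[0,0.06,0,0,0,0,-1]]]'
python3 -m creep '[[[0,0,0,0,0,0,-0.1],[0,0,0,0,0,0,-0.1],[0,0,0,0,0,0,0.5],[0,0,0,0,0,0,0.5],[0,0,0,0,0,0,0.5],[0,0,0,0,0,0,0.5],[0,0,0,0,0,0,0.5]]]'
python3 -m creep '[[[0,-0.2,0,0,0,0,0.5],[0,-0.2,0,0,0,0,0.5],[0,-0.25,0,0,0,0,0.5],[0.2,-0.25,0,0,0,0,0.5],[0.2,-0.25,0,0,0,0,0.5],[0.2,-0.25,0,0,0,0,0.5],[0.2,-0.25,0,0,0,0,0.5]]]'
python3 - <<'E'
from h import *
g=get_image("wrist"); cv2.imwrite("pics/w4.png",g["pixels"][:,:,::-1])
m=mask(g,(0,150,50),(8,255,255)); 
for c,st,mm in blobs(m,200): print(c,st,np.percentile(g["z_map"][mm],[5,50]))
s=get_image("side"); cv2.imwrite("pics/s4.png",cv2.resize(s["pixels"][130:480,160:560,::-1],None,fx=1.6,fy=1.6))
print(observe()["ee_pos"],observe()["wrist_force"])
E
```

```text
clock: 26.35
ee_pos: [0.6258, 0.036, 0.0973]
orientation: [-1.571, -0.001, 3.141]
wrist_force: [-0.7, 0.1, 0.8]
width: 0.394
clock: 27.05
ee_pos: [0.6263, 0.0362, 0.0979]
orientation: [-1.571, 0.0, 3.141]
wrist_force: [0.2, -0.3, -0.6]
width: 0.751
clock: 27.75
ee_pos: [0.5252, 0.0362, 0.2228]
orientation: [-1.571, 0.0, 3.142]
wrist_force: [1.4, -0.8, -0.6]
width: 0.751
[317.87412587  88.18793706] [ 292   59   53   59 2288] [0.25958126 0.26608355]
[0.52766428 0.03619212 0.22374127] [0.76688828 0.34998663 0.07361955]
```

View pics/w4.png

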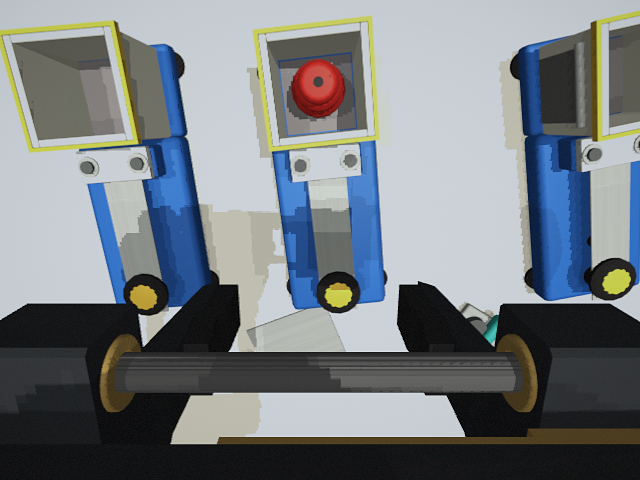

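View pics/s4.png

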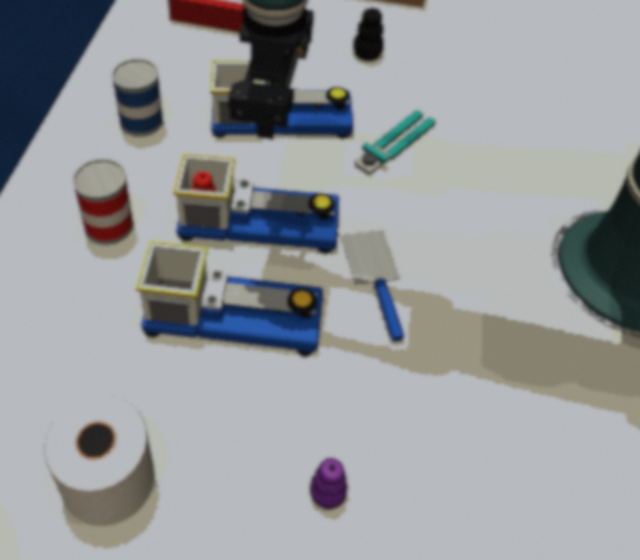

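The wrist view shows the red toy standing upright at (318,88), inside the middle hopper. The side crop agrees, and nothing else has moved.

```bash
python3 -c "
from cell import hand_in;print(hand_in())"
```

```text
the job is handed in; nothing more can be done
None
```

The red toy is standing upright inside the hopper of the middle dispenser, which has the softest tongue, and the job is handed in. It took about 28 s of the 72 s allowed.

I pressed the three tongues from left to right, each until it rested on its stop, and held each there for about a second:

| Dispenser | Stiffness (N/mm) | Force while held (N) |
|---|---|---|
| left | about 0.6 | 11 |
| middle | about 0.29 | 5 |
| right | about 0.85–0.9 | 10–11 |

- **Softest tongue:** the middle one takes about half the force per mm of the next softest, as the description said it should.
- **Stops:** I took a tongue to be on its stop when the force began rising at roughly 3–5 N/mm. On each one I pressed about 2 N past that contact, well under 25 N. Single force readings varied by about 0.7 N, so the middle stop rests on an average of about 5 readings.
- **Final look:** the last wrist and side pictures show the toy inside the hopper and the gripper clear above it. Nothing else visible in those pictures had moved.
- **Grip and checks:** the grip was wider than planned, 34 mm instead of about 29 mm, but the toy stayed upright and centred. I judged that its top is below the rim from the pictures and did not measure the floor plate.

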